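Uncover the green-lidded tube block

TASK

On this lab bench, open the aluminium tube block that has the green cover: turn each of its two black thumbscrews anticlockwise until it stops, then take the green cover by its white handle, lift it straight off, lay it gently and flat in the middle of the blue mat, lengthwise, and let go. Leave the similar block with the orange cover alone.

Things in the scene. Friction and masses are not known exactly. Their poses are not given: they have to be found in the camera images.
- near_screw (a joint): Angle (rad) of the captive thumbscrew at the block's -x end, nearer the robot. 0 = tight, 1.2 = fully loose, at a stop; grows anticlockwise seen from above; starts at 0 to 0.3. It does not rise. Its bar lies across a 26 mm wide notch in the cover and holds it down; at 1.2 the bar lies along the block's x axis, in the notch, and the cover lifts off over it. Light friction (0.05 N m), stays put.
- far_screw (a joint): The same for the thumbscrew at the block's +x end (farther from the robot).
- near_screw_grip (a point): On the near thumbscrew's turning axis, 4 mm below the top of its black grip bar (white line on top). The bar is 40 long (this point's x), 10 wide (y), 26 high; its underside is 2 mm above the cover, so this point is 24 mm above the cover's top face, 75 mm above the table. Pinch the bar across its 10 mm width from above and turn.
- far_screw_grip (a point): The same for the far thumbscrew; the axes of the two are 160 mm apart.
- block_top (a point): Centre of the top face of the fixed aluminium block (226 x 100 x 45 high), 45 mm above the table; x axis along the block's length. The screws stand at x = -80 and +80 mm. The cover lies on this face inside a rim 4 mm high, with 2 mm of play; the tops of the screws are 34 mm above this face.
- cover_handle (a point): Centre of the white handle of the loose green cover, half-way up it. The handle is a block 36 long (x, along the cover), 14 wide (y), 44 high (z, up), in the middle of the cover's top. The cover is a plate 214 x 90 x 6, 0.17 to 0.35 kg, with a notch 26 wide, 52 long in each short end. This point is 28 mm above the cover's underside.
- mat_top (a point): Centre of the top face of the blue mat (240 x 120 x 4 thick, fixed), 4 mm above the table; x axis along its length.
- spare: The other, fixed block, with an orange cover, otherwise the same size and shape (95 mm high with its handle); origin at the centre of its underside, x along its length. Not to be touched.
Mind the look-alikes: they are no part of the job. Leave any yellow look-alike of the part that bears cover_handle alone.

How it is judged:
On the way, in this order (a step that is already met when the one before it is completed fails the run):
1. both thumbscrews turned to within about 11 degrees of the loose stop, the cover still lying in the block (value of joint each of near_screw, far_screw above 1 rad and horizontal distance between cover_handle and block_top below 0.012 m and z of cover_handle in the frame of block_top below 0.034 m), for 0.2 s.
2. the cover lifted clear of the screws (z of cover_handle in the frame of block_top above 0.066 m), for 0.1 s.
At the end, for the whole second after the job is handed in: The green cover lies flat and still on the blue mat, handle up, its centre within 30 mm of the mat's centre and its length within 15 degrees of the mat's (either way round); both screws are still within 0.2 rad of the loose stop (horizontal distance between cover_handle and mat_top below 0.03 m and z of cover_handle in the frame of mat_top between 0.022 and 0.034 m and angle between cover_handle's own z axis and vertical below 0.1 rad and angle between the x axis of cover_handle and the x axis of mat_top, either way round below 0.26 rad and linear speed of cover below 0.02 m/s and value of joint each of near_screw, far_screw above 1 rad); the robot touches nothing.
It fails at once if the block with the orange cover pushed with more than 5 N (contact force between any of the fingers, the arm, cover and spare above 5 N).
It fails at once if the cover dropped or slammed on to the mat (over 0.6 m/s within 25 mm of it) (horizontal distance between cover_handle and mat_top below 0.15 m and z of cover_handle in the frame of mat_top below 0.053 m and linear speed of cover above 0.6 m/s).
It also fails if it takes over 72 s, if anything falls off the work surface, if the arm or the gripper's body presses on something with over 40 N, if the wrist force passes 120 N, or if a joint passes its speed limit or range.

ROBOT

A 7-joint arm with a two-finger parallel gripper is mounted at the origin on the work surface. World frame = base frame: x ahead of the robot, y to its left, z up, the work surface at z = 0. Lengths are in m, angles in rad, forces in N, time in s.
With the tool pointing down it reaches from about 0.425 to 0.925 m from the base axis. Payload 6.8 kg.
Tool frame: the origin (TCP) lies at the very end of the fingers, on their centre line; the grasp point (between the pads) lies 19 mm behind it; z points along the fingers, x is the direction in which the jaws open and shut, and the axes are right-handed (so a half turn about z gives the same grasp; the last joint's range is limited). The gripper opens to 85 mm and grips with 20 to 120 N. Pads are 22 mm wide; open, the fingers measure 114 mm over their backs; the gripper's body (76 mm by 85 mm) begins 54 mm behind the grasp point. The pads swing forward as they close: fully open they stand 13 mm farther back than shut.
Start: joints at [1.134, 0.477, 0.022, 1.555, -0.011, 1.109, -0.083], TCP at [0.218, -0.639, 0.231] pointing down, gripper open.
Joint ranges: [-2.96, 2.96], [-0.34, 2.1], [-1.41, 1.46], [0.24, 2.44], [-1.37, 4.51], [0.17, 1.92], [-2.96, 2.96]. Speed limits (rad/s): [2.39, 2.39, 3.14, 3.14, 3.14, 3.14, 3.14].

INTERFACE

Orientations are given as a unit quaternion [w, x, y, z].
In Python, from station import bot gives the robot as it stands.
- The arm moves only by the shell command python3 -m creep 'ROWS' [FORCE]. ROWS is JSON, a list that holds one entry, the list of rows, each a list of 7 numbers: the shift along the tool's x, y, z in cm, then the turn, a rotation vector about the tool's x, y, z in rad, then the opening, from 0 (shut) to 1 (fully open). In form: [[[dx, dy, dz, wx, wy, wz, claw], ...]]. A call has 1 to 10 rows; each row is the pose to reach, as a shift and turn from the pose commanded when the call began, along the tool's axes at that moment; what a row does not reach only later rows make up. A row lasts 1/8 s, in which the tool goes at most 62.5 mm and 10.7 degrees, less where a joint would pass 70% of its speed; a pose out of reach is approached as far as the arm can. A call with a gripper value outside its range is refused whole. The fingers move at their own pace and stop on an object; FORCE is the grip in N (left out, the last holds). Time passes only in rows, so rows that repeat a pose let the fingers close. It gives the time, the measured TCP pose, the force and the opening at its end, in the units of the state.
- bot.get_obs(): the state, without advancing time (a new reading comes with each control period).
- bot.read_camera(name): name is "scene" or "top"; returns (picture, depth): 420x560x3 uint8, blue, green, red; 420x560 float32, m along the optical axis (not along the pixel's ray), 0 where there is no reading.
- bot.calibration(name): a dict with "mtx" (3x3 intrinsics, pixels), "rvec" (rotation vector, rad) and "tvec" (3), from world to camera coordinates, as OpenCV has them. Camera axes: x right, y down, z forward; pixel columns grow to the right and rows downward; lengths in m; the calibration is good to about 2 mm. A picture is of the moment at which its call begins. calibration takes no time and is no camera call.
- bot.hand_in(): hands the job in, once; it reports no verdict.
Trained networks look in the newest picture that a camera, given by its name, has taken for a name from the list of things; names that differ only in an ending like _2 or _b are one class to them, and where a whole thing is asked for, a point or a joint stands for the part that bears it (a point fixed in the world has none). Each returns a list of dicts, best first, with "p" (0 to 1); they miss things now and then, are a little off and sometimes report something else, mostly with a low value. They report only what shows in the picture. A call takes as long as a camera call. They do not tell look-alikes from the thing itself.
- bot.find_in(camera, label): "xy" ([column, row] in pixels, amid what is visible of it).
- bot.silhouettes(camera, label): "mask" (420x560 bool, what is visible of it) and "xy" ([column, row] in pixels, amid what is visible of it).
The state is a dict: "t": time; "q": joint angles; "joint_vel": joint speeds; "joint_torque": joint torques, N m; "eef_pos": TCP position; "tool_rot": TCP orientation; "contact_force": force on the tool from outside, world axes, zero at the start; "torque": the same for the moment, N m; "gripper_width": opening from 0.0 (shut) to 1.0 (fully open).
Only numpy, scipy, OpenCV 4.12 (cv2) and the standard library are available. Lean on these libraries where they do the work, as an engineer would, in place of code of your own. Each camera call takes 0.05 s, during which the arm holds its last target.

## Working session

There is one attempt and no reset: what is moved stays moved. The work goes in short steps, Python scripts to look and compute and a shell command to move; the robot and the scene stay as the last step left them, time stands still between calls to the robot, and variables do not carry over. Pictures are saved under pics/ and viewed, and the job is handed in when it is done.

```bash
mkdir -p pics; ls
cat > h.py <<'E'
import numpy as np, cv2
from station import bot
def cam(name):
    c=bot.calibration(name); R,_=cv2.Rodrigues(np.array(c["rvec"],float)); return np.array(c["mtx"],float),R,np.array(c["tvec"],float).ravel()
def ray_z(name,uv,z):
    K,R,t=cam(name); d=R.T@np.linalg.inv(K)@np.array([uv[0],uv[1],1.]); o=-R.T@t
    return o+d*(z-o[2])/d[2]
def cloud(name,depth):
    K,R,t=cam(name); v,u=np.mgrid[:depth.shape[0],:depth.shape[1]]
    p=np.stack([(u-K[0,2])/K[0,0]*depth,(v-K[1,2])/K[1,1]*depth,depth],-1)
    w=(p-t)@R; w[depth<=0]=np.nan; return w
def proj(name,P):
    K,R,t=cam(name); p=(R@np.atleast_2d(P).T).T+t; p=p@K.T; return p[:,:2]/p[:,2:]
E
python3 - <<'E'
from h import *
print(bot.get_obs())
for n in("scene","top"):
    im,d=bot.read_camera(n); cv2.imwrite(f"pics/{n}0.png",im); np.savez(f"{n}0.npz",im=im,d=d)
    for l in("near_screw_grip","far_screw_grip","cover_handle","block_top","mat_top","spare"):
        try: print(n,l,[(np.round(r["xy"],1).tolist(),round(float(r["p"]),2)) for r in bot.find_in(n,l)])
        except Exception as e: print(n,l,e)
E
```

```text
pics
{'t': 0.0, 'q': array([ 1.133896  ,  0.47781126,  0.02236401,  1.55645997, -0.01149763,
        1.10932883, -0.08310431]), 'joint_vel': array([ 0.00050752,  0.00064906,  0.0008643 , -0.00134303,  0.0006168 ,
        0.00060456,  0.00090642]), 'joint_torque': array([-4.57132901e-04, -5.96451974e+01,  1.60766412e+00, -2.81197840e+01,
        1.24962896e-02,  9.34459706e-03, -4.86027986e-06]), 'eef_pos': array([ 0.2177365 , -0.63827664,  0.23031513]), 'tool_rot': array([-4.82236139e-04,  8.13296858e-01, -5.81848209e-01, -8.06216459e-04]), 'contact_force': array([-0.77022995,  0.23512308, -0.80625032]), 'torque': array([0.00130536, 0.02741032, 0.00278865]), 'gripper_width': 0.9982783279843482}
scene near_screw_grip [([339.7, 307.3], 0.63), ([292.8, 354.6], 0.62)]
scene far_screw_grip [([251.0, 331.8], 0.86)]
scene cover_handle [([386.0, 269.4], 0.92), ([291.3, 328.6], 0.76)]
scene block_top [([295.5, 354.1], 0.83)]
scene mat_top [([339.3, 311.0], 0.71), ([175.5, 214.9], 0.65)]
scene spare [([225.1, 246.0], 0.78)]
top near_screw_grip [([117.4, 205.0], 0.57), ([143.2, 117.7], 0.57)]
top far_screw_grip [([142.5, 120.0], 0.59)]
top cover_handle [([134.8, 166.6], 0.78), ([166.3, 314.8], 0.75), ([385.3, 170.2], 0.24)]
top block_top [([152.7, 183.9], 0.79), ([142.2, 121.1], 0.51)]
top mat_top [([384.6, 170.6], 0.78)]
top spare [([283.0, 172.8], 0.78)]
```

View pics/scene0.png

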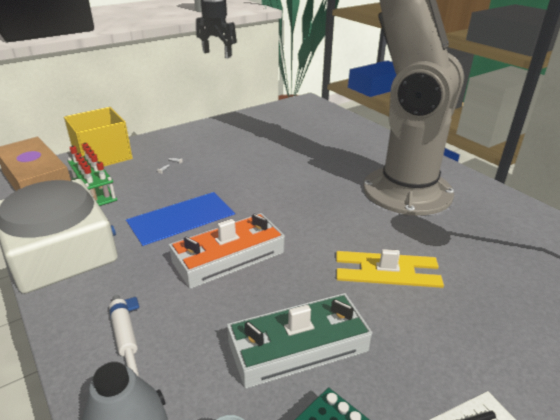

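View pics/top0.png

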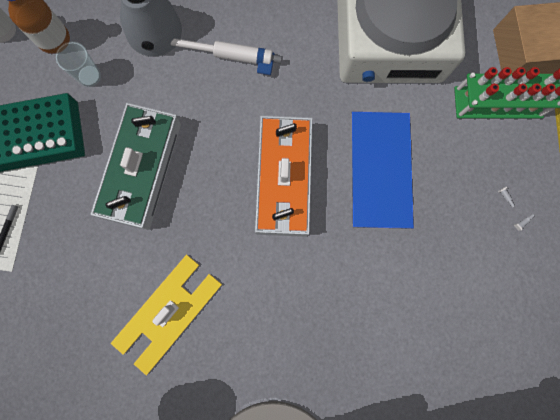

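The scene view shows the green-covered block at about (300,335), with its handle at (300,318) and screws at (343,310) and (255,334). The orange spare is at (227,245), the mat at (180,217) and the yellow look-alike at (390,267). In the top view the green block is at (134,165), with its screws at (143,120) (far) and (118,203) (near). The mat is at (383,170) and the spare at (285,175).

Run:
```python
from h import *
f=np.load("top0.npz"); im,d=f["im"],f["d"]; W=cloud("top",d)
hsv=cv2.cvtColor(im,cv2.COLOR_BGR2HSV)
print("depth ok",(d>0).mean(), "cam",-cam("top")[1].T@cam("top")[2])
def rect(m,name):
    m=m&np.isfinite(W[...,0])
    p=W[m]; print(name,m.sum(),"z",np.round(np.percentile(p[:,2],[5,50,95]),4))
    r=cv2.minAreaRect(p[:,:2].astype(np.float32)); print("  rect",np.round(r[0],4),np.round(r[1],4),round(r[2],2))
def box(x0,y0,x1,y1):
    b=np.zeros(d.shape,bool); b[y0:y1,x0:x1]=1; return b
H,S,V=[hsv[...,i].astype(int) for i in range(3)]
rect((H>95)&(H<125)&(S>150)&box(345,105,420,235),"mat")
z=W[...,2]
B=box(85,95,190,235)
rect(B&(z>.03),"block all")
rect(B&(H>60)&(H<90)&(S>60)&(z<.06)&(z>.04),"green")
rect(B&(z>.087),"handle")
for nm,b in(("far",box(125,105,165,130)),("near",box(100,190,135,215))):
    rect(b&(z>.068)&(z<.087),nm+"screw")
    rect(b&(V<70)&(z>.055),nm+" dark")
B=box(245,105,325,245)
rect(B&(z>.03),"spare all"); rect(B&(z>.087),"sp handle")
big=cv2.resize(im[95:235,85:190],None,fx=5,fy=4.2,interpolation=cv2.INTER_CUBIC); cv2.imwrite("pics/crop0.png",big)
```

```text
depth ok 0.9960501700680272 cam [0.34719641 0.00966828 0.80892669]
mat 6751 z [0.0015 0.0038 0.0061]
  rect [ 0.5589 -0.2213] [0.1201 0.2398] 88.87
block all 6493 z [0.0432 0.0506 0.0784]
  rect [0.5557 0.2622] [0.102  0.2265] 75.89
green 3862 z [0.0487 0.0509 0.0531]
  rect [0.5565 0.2624] [0.092  0.2128] 76.0
handle 176 z [0.089  0.0943 0.0967]
  rect [0.5551 0.2616] [0.0142 0.036 ] 75.19
farscrew 146 z [0.0705 0.0778 0.0803]
  rect [0.6324 0.2425] [0.0107 0.0402] 10.22
far dark 139 z [0.0588 0.0731 0.0796]
  rect [0.6316 0.2401] [0.0103 0.0449] 6.64
nearscrew 151 z [0.07   0.0779 0.0806]
  rect [0.4775 0.2808] [0.0106 0.0392] 19.42
near dark 124 z [0.0588 0.0732 0.0796]
  rect [0.4775 0.2807] [0.0106 0.0392] 19.23
spare all 6158 z [0.0443 0.0506 0.0779]
  rect [ 0.5364 -0.0219] [0.1    0.2266] 87.54
sp handle 157 z [0.0908 0.0944 0.0966]
  rect [ 0.536  -0.0213] [0.0358 0.0128] 0.16
```

View pics/crop0.png

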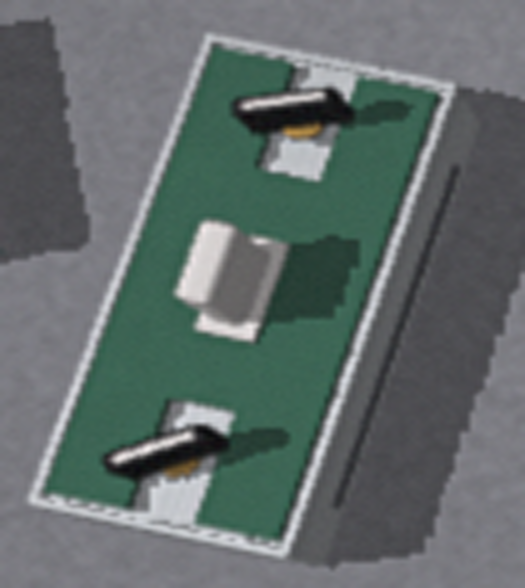

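```bash
cat >> h.py <<'E'
from scipy.spatial.transform import Rotation as Ro
def plan(x,y,z,yaw):
    o=bot.get_obs(); w=o["tool_rot"]; R=Ro.from_quat([w[1],w[2],w[3],w[0]])
    a=np.radians(yaw); T=Ro.from_matrix(np.array([[np.cos(a),np.sin(a),0],[np.sin(a),-np.cos(a),0],[0,0,-1.]]))
    X=R.as_matrix()[:,0]
    print("now t",round(o["t"],2),np.round(o["eef_pos"],4),"yaw",round(np.degrees(np.arctan2(X[1],X[0])),2),"tilt",round(np.degrees(np.arccos(-R.as_matrix()[2,2])),2),"F",np.round(o["contact_force"],1),"g",round(o["gripper_width"],3),"q",np.round(o["q"],2))
    dr=(R.inv()*T).as_rotvec()
    print("shift cm",np.round(R.inv().apply(np.array([x,y,z])-o["eef_pos"])*100,2),"rv",np.round(dr,3),"deg",round(np.degrees(np.linalg.norm(dr)),1))
E
python3 -c "
from h import *
plan(.45,-.2,.24,-24);plan(.6333,.2424,.2,10.2)"
```

```text
now t 0.7 [ 0.218  -0.6388  0.2313] yaw -71.16 tilt 0.0 F [-0.2 -0.7 -0.2] g 0.999 q [ 1.13  0.48  0.02  1.56 -0.01  1.11 -0.08]
shift cm [-34.04 -36.13  -0.87] rv [ 0.    -0.    -0.823] deg 47.2
now t 0.7 [ 0.218  -0.6388  0.2313] yaw -71.16 tilt 0.0 F [-0.2 -0.7 -0.2] g 0.999 q [ 1.13  0.48  0.02  1.56 -0.01  1.11 -0.08]
shift cm [-69.99 -67.76   3.13] rv [ 0.   -0.   -1.42] deg 81.4
```

```bash
python3 -m creep '[[[-3,-3.2,-0.5,0,0,-0.08,0.5],[-7,-7.4,-0.9,0,0,-0.17,0.5],[-11,-11.6,-0.9,0,0,-0.26,0.5],[-15,-15.9,-0.9,0,0,-0.36,0.5],[-19,-20.1,-0.9,0,0,-0.46,0.4],[-23,-24.3,-0.9,0,0,-0.56,0.4],[-27,-28.6,-0.9,0,0,-0.66,0.4],[-30.5,-32.3,-0.9,0,0,-0.74,0.4],[-34,-36,-0.9,0,0,-0.82,0.4],[-34,-36,-0.9,0,0,-0.82,0.4]]]' 40; python3 -c "
from h import *
plan(.6333,.2424,.15,10.2)"
```

```text
t: 1.95
eef_pos: [0.451, -0.1967, 0.2408]
tool_rot: [-0.001, 0.979, -0.205, 0.001]
contact_force: [-0.1, -0.4, 0.3]
gripper_width: 0.401
now t 1.95 [ 0.451  -0.1967  0.2408] yaw -23.72 tilt 0.11 F [-0.1 -0.4  0.3] g 0.401 q [ 0.62  0.19 -0.38  1.95  0.08  1.01 -0.21]
shift cm [ -0.98 -47.52   9.16] rv [-0.001 -0.002 -0.592] deg 33.9
```

```bash
python3 -m creep '[[[-0.1,-5,0,0,0,-0.06,0.4],[-0.2,-10.5,0,0,0,-0.13,0.4],[-0.3,-16,0,0,0,-0.2,0.4],[-0.4,-21.5,1,0,0,-0.27,0.4],[-0.5,-27,2,0,0,-0.34,0.4],[-0.6,-32.5,3,0,0,-0.41,0.4],[-0.7,-38,5,0,0,-0.48,0.4],[-0.9,-43,7,0,0,-0.54,0.4],[-1,-47.5,9.1,0,0,-0.59,0.4],[-1,-47.5,9.1,0,0,-0.59,0.4]]]' 40
python3 - <<'E'
from h import *
im,d=bot.read_camera("top"); cv2.imwrite("pics/top1.png",im)
plan(.6333,.2424,.058,10.2)
E
```

```text
t: 3.2
eef_pos: [0.6335, 0.2394, 0.1468]
tool_rot: [-0.001, 0.996, 0.086, -0.002]
contact_force: [-0.5, -0.1, 0.3]
gripper_width: 0.401
now t 3.25 [0.6341 0.2369 0.1478] yaw 9.67 tilt 0.13 F [-0.6  0.1  0.9] g 0.405 q [-0.06  0.63 -0.57  1.59  0.38  1.04 -0.57]
shift cm [ 0.04 -0.55  8.98] rv [ 0.     0.002 -0.009] deg 0.5
```

View pics/top1.png

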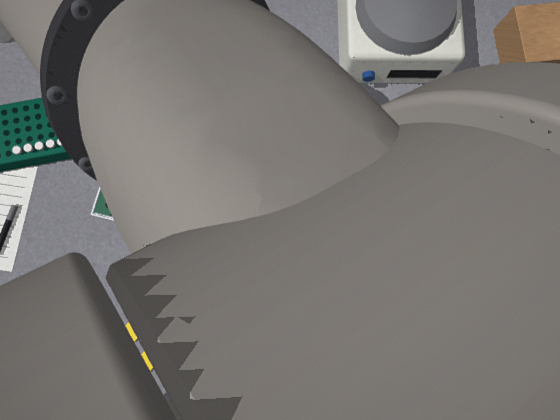

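The top view is blocked by the arm, so I'll let it settle and use the scene camera.

```bash
python3 -m creep '[[[0,0,2,0,0,0,0.4],[0,0,2,0,0,0,0.4],[0,0,2,0,0,0,0.4],[0,0,2,0,0,0,0.4]]]' 40
python3 - <<'E'
from h import *
im,d=bot.read_camera("scene"); cv2.imwrite("pics/s1.png",cv2.resize(im[200:420,180:460],None,fx=2.7,fy=2.7))
plan(.6333,.2424,.058,10.2)
E
```

```text
t: 3.75
eef_pos: [0.6347, 0.2363, 0.13]
tool_rot: [-0.0, 0.996, 0.084, 0.001]
contact_force: [-2.0, -0.9, 0.5]
gripper_width: 0.402
now t 3.8 [0.6347 0.2364 0.13  ] yaw 9.6 tilt 0.06 F [-0.6  0.1  0.1] g 0.399 q [-0.06  0.65 -0.57  1.61  0.39  1.01 -0.58]
shift cm [-0.04 -0.61  7.2 ] rv [-0.    -0.001 -0.01 ] deg 0.6
```

View pics/s1.png

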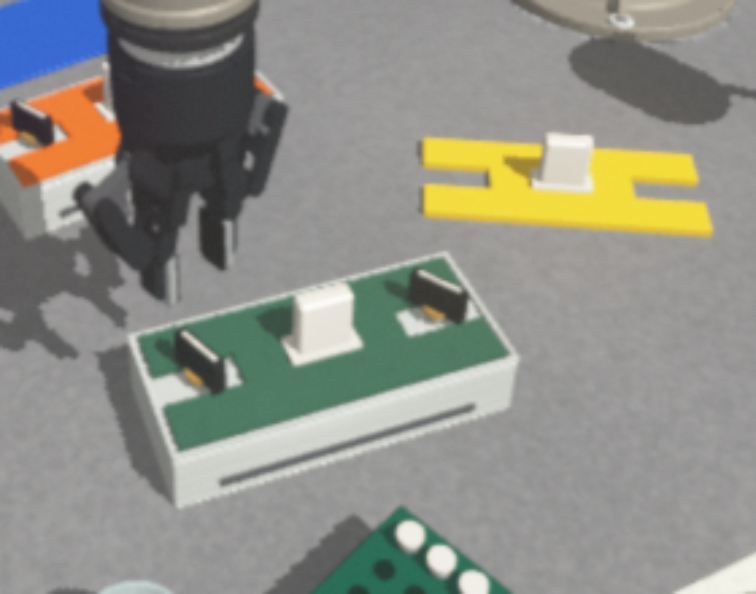

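Run:
```python
from h import *
for P in([.6347,.2364,.13],[.6333,.2424,.079],[.478,.2814,.079],[.5557,.262,.095]):
    print(P,(proj("scene",P)[0]-[180,200])*2.7)
f=np.load("scene0.npz"); W=cloud("scene",f["d"])
z=W[...,2]; m=(abs(W[...,0]-.5557)<.14)&(abs(W[...,1]-.262)<.09)
for n,mm in(("block",m&(z>.03)),("handle",m&(z>.085)),("far",m&(z>.068)&(z<.085)&(W[...,0]>.6)),("near",m&(z>.068)&(z<.085)&(W[...,0]<.51))):
    p=W[mm]; print(n,mm.sum(),np.percentile(z[mm],98).round(4),[np.round(a,4) for a in cv2.minAreaRect(p[:,:2].astype(np.float32))])
```

```text
[0.6347, 0.2364, 0.13] [190.71285575 277.54586404]
[0.6333, 0.2424, 0.079] [200.22860382 343.57366593]
[0.478, 0.2814, 0.079] [440.63745989 278.85532577]
[0.5557, 0.262, 0.095] [324.67306199 292.02320603]
block 7006 0.0912 [array([0.5573, 0.261 ]), array([0.104 , 0.2272]), np.float64(75.7576)]
handle 203 0.0962 [array([0.5583, 0.2612]), array([0.0156, 0.0356]), np.float64(75.529)]
far 174 0.0803 [array([0.6355, 0.2425]), array([0.0114, 0.0386]), np.float64(9.1223)]
near 174 0.08 [array([0.4805, 0.2813]), array([0.0118, 0.0384]), np.float64(18.0052)]
```

```bash
python3 -m creep '[[[0,-0.3,0.5,0,0,0,0.4],[0,-0.6,2,0,0,0,0.4],[0,-0.6,3.5,0,0,0,0.4],[0,-0.6,4.8,0,0,0,0.4],[0,-0.6,5.8,0,0,0,0.4],[0,-0.6,6.6,0,0,0,0.4],[0,-0.6,7.1,0,0,0,0.4],[0,-0.6,7.2,0,0,0,0.4],[0,-0.6,7.2,0,0,0,0.4]]]' 40
python3 - <<'E'
from h import *
im,d=bot.read_camera("scene"); cv2.imwrite("pics/s2.png",cv2.resize(im[200:420,180:460],None,fx=2.7,fy=2.7))
plan(.634,.2424,.058,9.7)
E
```

```text
t: 4.92
eef_pos: [0.6336, 0.2426, 0.0576]
tool_rot: [-0.0, 0.996, 0.084, 0.0]
contact_force: [-0.1, -0.5, -0.4]
gripper_width: 0.402
now t 4.97 [0.6336 0.2427 0.0577] yaw 9.63 tilt 0.04 F [0.3 0.1 0.5] g 0.404 q [-0.1   0.73 -0.53  1.64  0.45  0.89 -0.63]
shift cm [ 0.03  0.03 -0.03] rv [-0.    -0.001 -0.001] deg 0.1
```

View pics/s2.png

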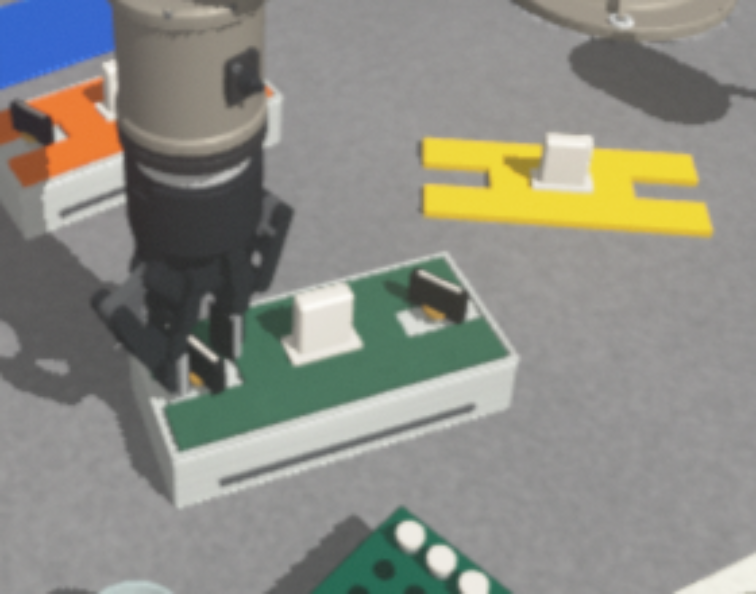

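The fingers straddle the far bar, with pads at about (183,370) and (235,335) and the bar between them. I'll close the gripper.

```bash
python3 -m creep '[[[0,0,0,0,0,0,0.2],[0,0,0,0,0,0,0.1],[0,0,0,0,0,0,0.05],[0,0,0,0,0,0,0.05],[0,0,0,0,0,0,0.05],[0,0,0,0,0,0,0.05]]]' 30
python3 - <<'E'
from h import *
plan(.634,.2424,.058,75.9)
E
```

```text
t: 5.72
eef_pos: [0.6336, 0.2426, 0.0577]
tool_rot: [-0.0, 0.996, 0.084, 0.0]
contact_force: [-0.8, -1.3, 5.8]
gripper_width: 0.109
now t 5.72 [0.6336 0.2426 0.0577] yaw 9.62 tilt 0.03 F [-0.8 -1.3  5.8] g 0.109 q [-0.1   0.73 -0.53  1.64  0.45  0.89 -0.63]
shift cm [ 0.04  0.03 -0.03] rv [ 0.    -0.    -1.157] deg 66.3
```

```bash
python3 -m creep '[[[0,0,0,0,0,-0.1,0.05],[0,0,0,0,0,-0.23,0.05],[0,0,0,0,0,-0.37,0.05],[0,0,0,0,0,-0.51,0.05],[0,0,0,0,0,-0.65,0.05],[0,0,0,0,0,-0.79,0.05],[0,0,0,0,0,-0.92,0.05],[0,0,0,0,0,-1.02,0.05],[0,0,0,0,0,-1.1,0.05],[0,0,0,0,0,-1.13,0.05]]]' 30
python3 - <<'E'
from h import *
print(bot.get_obs()["torque"])
plan(.634,.2424,.058,75.9)
E
```

```text
t: 6.98
eef_pos: [0.6334, 0.2425, 0.0577]
tool_rot: [-0.0, 0.796, 0.605, 0.0]
contact_force: [-1.3, -1.5, 5.9]
gripper_width: 0.112
[-0.26969108  0.2922849  -0.03661458]
now t 6.97 [0.6334 0.2425 0.0577] yaw 74.43 tilt 0.0 F [-1.3 -1.5  5.9] g 0.112 q [ 0.06  0.81 -0.78  1.63  0.65  0.98  0.35]
shift cm [ 0.01  0.06 -0.03] rv [-0.    -0.    -0.026] deg 1.5
```

Now I'll push a touch further to feel for the stop.

```bash
python3 -m creep '[[[0,0,0,0,0,-0.03,0.05],[0,0,0,0,0,-0.05,0.05],[0,0,0,0,0,-0.05,0.05]]]' 30
python3 - <<'E'
from h import *
print(bot.get_obs()["torque"])
plan(.634,.2424,.058,75.9)
E
```

```text
t: 7.35
eef_pos: [0.6334, 0.2425, 0.0577]
tool_rot: [-0.0, 0.782, 0.624, -0.0]
contact_force: [-1.8, -1.0, 5.8]
gripper_width: 0.112
[-0.2275139   0.32698054 -0.48663818]
now t 7.35 [0.6334 0.2425 0.0577] yaw 77.16 tilt 0.02 F [-1.8 -1.   5.8] g 0.112 q [ 0.06  0.81 -0.79  1.63  0.66  0.99  0.4 ]
shift cm [ 0.01  0.06 -0.03] rv [-0.    -0.     0.022] deg 1.3
```

The torque about z rose from 0.04 to 0.49 N m at yaw 77°, so the screw is at its stop. I'll release it and rise.

```bash
python3 -m creep '[[[0,0,0,0,0,0.02,0.1],[0,0,0,0,0,0.02,0.25],[0,0,0,0,0,0.02,0.4],[0,0,0,0,0,0.02,0.4],[0,0,-1.5,0,0,0.02,0.4],[0,0,-3.5,0,0,0.02,0.4],[0,0,-5.5,0,0,0.02,0.4],[0,0,-7.2,0,0,0.02,0.4],[0,0,-7.5,0,0,0.02,0.4]]]' 30
python3 - <<'E'
from h import *
plan(.4788,.281,.13,18.7)
im,d=bot.read_camera("scene"); cv2.imwrite("pics/s3.png",cv2.resize(im[200:420,180:460],None,fx=2.7,fy=2.7))
E
```

```text
t: 8.48
eef_pos: [0.6342, 0.243, 0.1345]
tool_rot: [0.0, 0.788, 0.616, 0.001]
contact_force: [-0.0, -0.3, -1.5]
gripper_width: 0.401
now t 8.47 [0.6342 0.243  0.1345] yaw 76.08 tilt 0.17 F [-0.  -0.3 -1.5] g 0.401 q [ 0.09  0.73 -0.84  1.59  0.59  1.09  0.43]
shift cm [ -0.05 -15.99   0.41] rv [ 1.000e-03 -3.000e-03  1.001e+00] deg 57.4
```

View pics/s3.png

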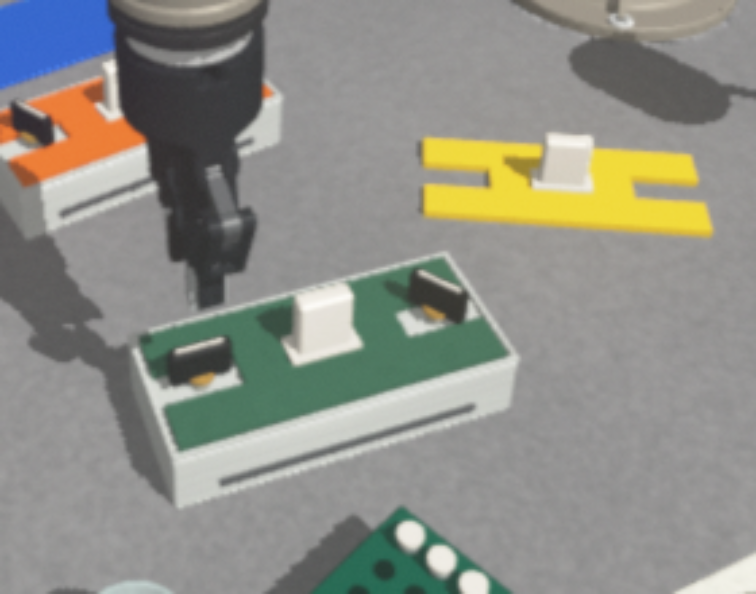

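The far bar at (200,360) now lies along the block in its notch. Next is the near screw.

```bash
python3 -m creep '[[[0,-1.5,0,0,0,0.1,0.4],[0,-3.5,0,0,0,0.22,0.4],[0,-5.5,0,0,0,0.34,0.4],[0,-7.5,0,0,0,0.46,0.4],[0,-9.5,0,0,0,0.58,0.4],[0,-11.5,0,0,0,0.7,0.4],[0,-13.5,0,0,0,0.82,0.4],[0,-15.2,0,0,0,0.94,0.4],[0,-16,0.2,0,0,1,0.4],[0,-16,0.4,0,0,1,0.4]]]' 30;python3 -m creep '[[[0,0,0,0,0,0,0.4],[0,0,0,0,0,0,0.4]]]' 30
python3 - <<'E'
from h import *
plan(.4788,.281,.058,18.7)
E
```

```text
t: 9.78
eef_pos: [0.4772, 0.2809, 0.1278]
tool_rot: [0.0, 0.986, 0.164, -0.0]
contact_force: [0.9, -0.1, 0.7]
gripper_width: 0.4
t: 10.02
eef_pos: [0.4785, 0.2807, 0.1281]
tool_rot: [-0.0, 0.987, 0.163, -0.0]
contact_force: [-0.3, -0.3, -0.5]
gripper_width: 0.407
now t 10.03 [0.4785 0.2807 0.1281] yaw 18.79 tilt 0.01 F [-0.3 -0.3 -0.5] g 0.407 q [-0.11  0.49 -0.68  1.9   0.39  0.88 -0.66]
shift cm [ 0.04 -0.02  7.01] rv [-0.     0.     0.001] deg 0.1
```

```bash
python3 -m creep '[[[0,0,1.5,0,0,0,0.4],[0,0,3,0,0,0,0.4],[0,0,4.5,0,0,0,0.4],[0,0,5.7,0,0,0,0.4],[0,0,6.5,0,0,0,0.4],[0,0,6.9,0,0,0,0.4],[0,0,7,0,0,0,0.4],[0,0,7,0,0,0,0.4]]]' 30
python3 - <<'E'
from h import *
im,d=bot.read_camera("scene"); cv2.imwrite("pics/s4.png",cv2.resize(im[200:420,180:460],None,fx=2.7,fy=2.7))
plan(.4788,.281,.058,18.7)
E
```

```text
t: 11.02
eef_pos: [0.4783, 0.2811, 0.0586]
tool_rot: [-0.0, 0.987, 0.163, 0.0]
contact_force: [-0.5, -0.4, 0.0]
gripper_width: 0.396
now t 11.07 [0.4783 0.2812 0.0587] yaw 18.79 tilt 0.04 F [-0.9 -0.4  0.5] g 0.399 q [-0.16  0.59 -0.62  1.95  0.49  0.76 -0.74]
shift cm [0.04 0.03 0.07] rv [-0.    -0.001  0.002] deg 0.1
```

View pics/s4.png

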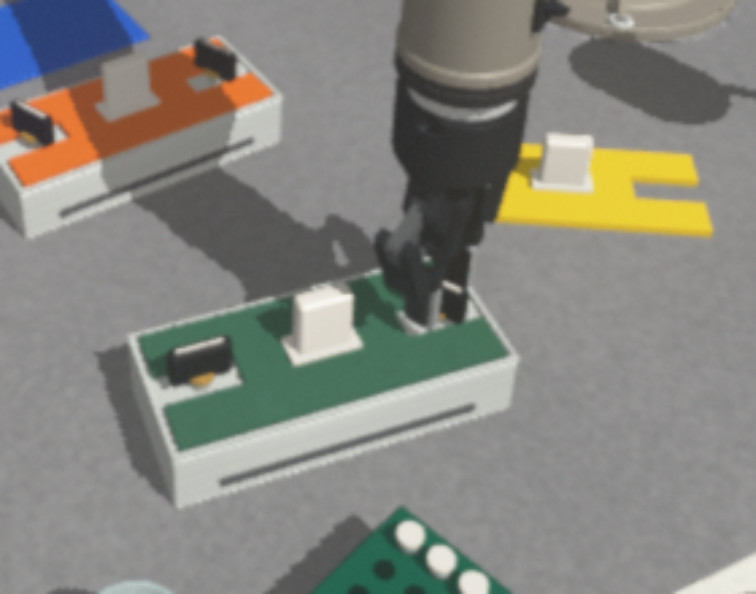

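The fingers straddle the near bar at about (450,300). I'll close and turn.

```bash
python3 -m creep '[[[0,0,0,0,0,0,0.2],[0,0,0,0,0,0,0.1],[0,0,0,0,0,0,0.05],[0,0,0,0,0,0,0.05],[0,0,0,0,0,0,0.05],[0,0,0,0,0,0,0.05]]]' 30 && python3 -m creep '[[[0,0,0,0,0,-0.08,0.05],[0,0,0,0,0,-0.2,0.05],[0,0,0,0,0,-0.33,0.05],[0,0,0,0,0,-0.46,0.05],[0,0,0,0,0,-0.59,0.05],[0,0,0,0,0,-0.72,0.05],[0,0,0,0,0,-0.83,0.05],[0,0,0,0,0,-0.91,0.05],[0,0,0,0,0,-0.96,0.05],[0,0,0,0,0,-0.98,0.05]]]' 30
python3 - <<'E'
from h import *
print(bot.get_obs()["torque"])
plan(.4788,.281,.058,75.9)
E
python3 -m creep '[[[0,0,0,0,0,-0.03,0.05],[0,0,0,0,0,-0.045,0.05],[0,0,0,0,0,-0.045,0.05]]]' 30
python3 - <<'E'
from h import *
print(bot.get_obs()["torque"])
plan(.4788,.281,.058,75.9)
E
```

```text
t: 11.82
eef_pos: [0.4784, 0.2811, 0.0586]
tool_rot: [-0.0, 0.987, 0.163, 0.0]
contact_force: [0.7, -1.0, 5.5]
gripper_width: 0.109
t: 13.08
eef_pos: [0.4786, 0.2813, 0.0587]
tool_rot: [-0.0, 0.794, 0.609, 0.001]
contact_force: [1.2, 0.2, 5.1]
gripper_width: 0.115
[-0.08799037 -0.23189155 -0.0283123 ]
now t 13.07 [0.4786 0.2813 0.0587] yaw 74.97 tilt 0.07 F [1.2 0.2 5.1] g 0.115 q [-0.01  0.66 -0.84  1.94  0.66  0.84  0.1 ]
shift cm [-0.02  0.03  0.07] rv [ 0.001 -0.001 -0.016] deg 0.9
t: 13.45
eef_pos: [0.4786, 0.2813, 0.0587]
tool_rot: [-0.0, 0.78, 0.626, 0.0]
contact_force: [2.0, 0.3, 5.5]
gripper_width: 0.113
[-0.01950653 -0.28657813 -0.60031202]
now t 13.45 [0.4786 0.2813 0.0587] yaw 77.44 tilt 0.06 F [2.  0.3 5.5] g 0.113 q [ 0.    0.67 -0.85  1.93  0.67  0.85  0.14]
shift cm [-0.02  0.02  0.07] rv [ 0.    -0.001  0.027] deg 1.5
```

The near screw is at its stop too (0.60 N m). I'll release, rise above the handle and move over it.

```bash
python3 -m creep '[[[0,0,0,0,0,0.025,0.1],[0,0,0,0,0,0.025,0.25],[0,0,0,0,0,0.025,0.4],[0,0,0,0,0,0.025,0.4],[0,0,-1.5,0,0,0.025,0.4],[0,0,-3.5,0,0,0.025,0.4],[0,0,-5.5,0,0,0.025,0.45],[0,0,-7.2,0,0,0.025,0.45],[0,0,-7.5,0,0,0.025,0.45],[0,0,-7.5,0,0,0.025,0.45]]]' 30
python3 - <<'E'
from h import *
plan(.5567,.262,.134,75.9)
im,d=bot.read_camera("scene"); cv2.imwrite("pics/s5.png",cv2.resize(im[200:420,180:460],None,fx=2.7,fy=2.7))
E
```

```text
t: 14.7
eef_pos: [0.4781, 0.2807, 0.1333]
tool_rot: [0.0, 0.788, 0.616, -0.0]
contact_force: [0.4, 0.8, -0.4]
gripper_width: 0.451
now t 14.7 [0.4781 0.2807 0.1333] yaw 76.07 tilt 0.02 F [ 0.4  0.8 -0.4] g 0.451 q [ 0.06  0.57 -0.93  1.89  0.56  0.96  0.2 ]
shift cm [ 0.08  8.08 -0.06] rv [0.    0.    0.003] deg 0.2
```

View pics/s5.png

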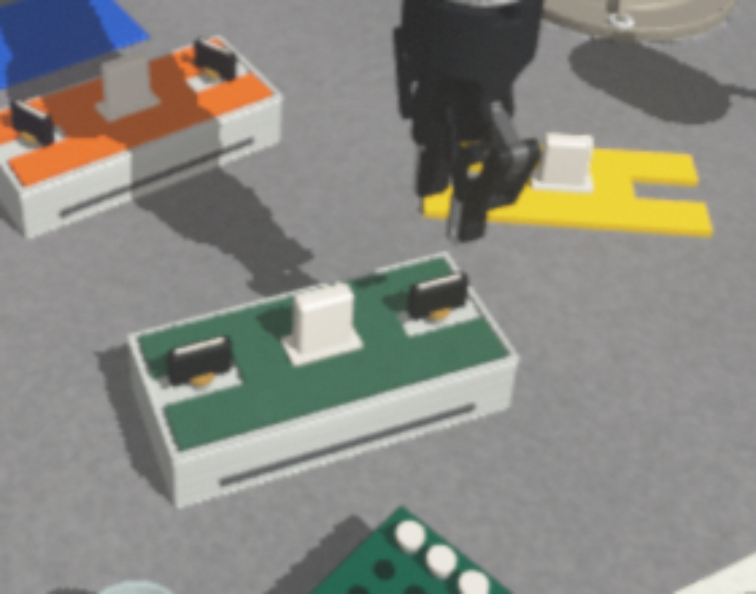

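Both bars lie along the block, at (200,360) and (438,297), and the cover is still seated. Now I'll move over the handle and down, aiming for TCP z 0.061.

```bash
python3 -m creep '[[[0,1.5,0,0,0,0,0.5],[0,3.5,0,0,0,0,0.5],[0,5.5,0,0,0,0,0.5],[0.1,7.3,0,0,0,0,0.5],[0.1,8,0,0,0,0,0.5],[0.1,8,0,0,0,0,0.5],[0.1,8,0,0,0,0,0.5]]]' 40
python3 - <<'E'
from h import *
plan(.5562,.262,.061,75.9)
im,d=bot.read_camera("scene"); cv2.imwrite("pics/s6.png",cv2.resize(im[200:420,180:460],None,fx=2.7,fy=2.7))
E
```

```text
t: 15.62
eef_pos: [0.5552, 0.2631, 0.1333]
tool_rot: [-0.0, 0.787, 0.617, -0.0]
contact_force: [-1.1, 0.0, -0.0]
gripper_width: 0.5
now t 15.62 [0.5552 0.2631 0.1333] yaw 76.15 tilt 0.02 F [-1.1  0.  -0. ] g 0.5 q [ 0.09  0.65 -0.89  1.75  0.58  1.03  0.31]
shift cm [-0.08  0.13  7.23] rv [-0.     0.     0.004] deg 0.2
```

View pics/s6.png

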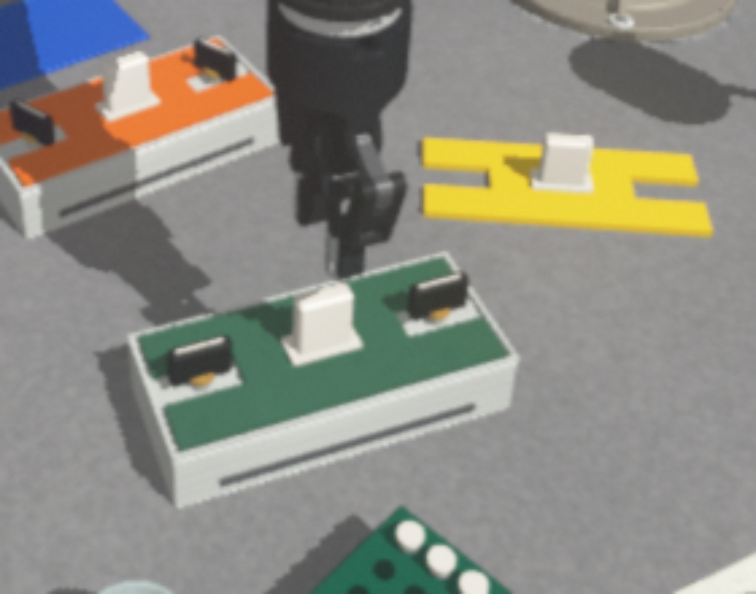

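```bash
python3 -m creep '[[[-0.1,0.1,1,0,0,0,0.5],[-0.1,0.1,2.5,0,0,0,0.5],[-0.1,0.1,4,0,0,0,0.5],[-0.1,0.1,5.4,0,0,0,0.5],[-0.1,0.1,6.5,0,0,0,0.5],[-0.1,0.1,7,0,0,0,0.5],[-0.1,0.1,7.2,0,0,0,0.5],[-0.1,0.1,7.2,0,0,0,0.5]]]' 40
python3 - <<'E'
from h import *
plan(.5562,.262,.061,75.9)
im,d=bot.read_camera("scene"); cv2.imwrite("pics/s7.png",cv2.resize(im[200:420,180:460],None,fx=2.7,fy=2.7))
E
```

```text
t: 16.68
eef_pos: [0.5568, 0.2616, 0.0615]
tool_rot: [0.0, 0.788, 0.616, 0.0]
contact_force: [-0.6, 0.8, -0.1]
gripper_width: 0.501
now t 16.68 [0.5568 0.2616 0.0615] yaw 76.09 tilt 0.02 F [-0.6  0.8 -0.1] g 0.501 q [ 0.05  0.73 -0.83  1.79  0.67  0.92  0.25]
shift cm [ 0.02 -0.07  0.05] rv [ 0.    -0.     0.003] deg 0.2
```

View pics/s7.png

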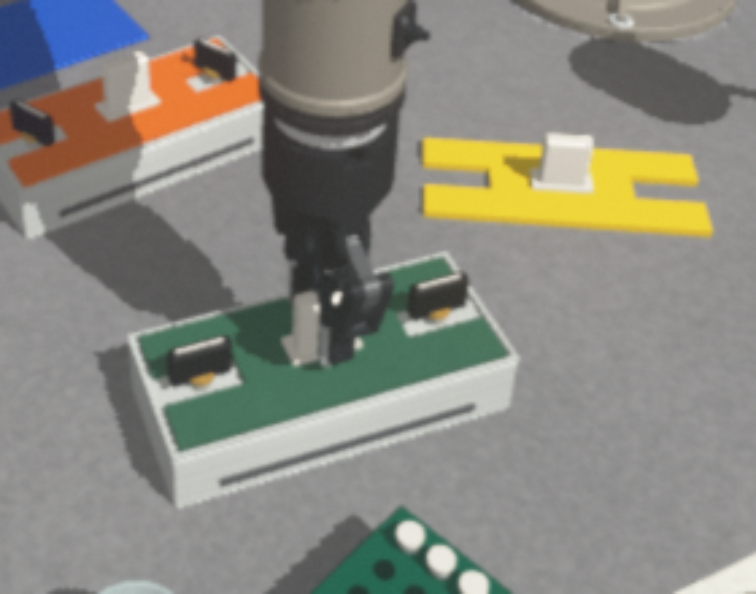

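The fingers stand on either side of the handle, the front one at about (340,330). Gripping.

```bash
python3 -m creep '[[[0,0,0,0,0,0,0.3],[0,0,0,0,0,0,0.2],[0,0,0,0,0,0,0.1],[0,0,0,0,0,0,0.1],[0,0,0,0,0,0,0.1],[0,0,0,0,0,0,0.1],[0,0,0,0,0,0,0.1]]]' 70; python3 -c "
from h import *
plan(.5568,.2616,.18,75.9)"
```

```text
t: 17.6
eef_pos: [0.5569, 0.2617, 0.0617]
tool_rot: [0.0, 0.788, 0.616, 0.0]
contact_force: [-0.7, -1.1, 4.9]
gripper_width: 0.152
now t 17.6 [0.5569 0.2617 0.0617] yaw 76.09 tilt 0.03 F [-0.7 -1.1  4.9] g 0.152 q [ 0.05  0.73 -0.83  1.79  0.67  0.92  0.25]
shift cm [-1.000e-02  0.000e+00 -1.183e+01] rv [ 0.    -0.     0.003] deg 0.2
```

```bash
python3 -m creep '[[[0,0,-0.3,0,0,0,0.1],[0,0,-0.9,0,0,0,0.1],[0,0,-1.7,0,0,0,0.1],[0,0,-2.6,0,0,0,0.1],[0,0,-3.6,0,0,0,0.1],[0,0,-4.8,0,0,0,0.1],[0,0,-6.2,0,0,0,0.1],[0,0,-7.6,0,0,0,0.1],[0,0,-9,0,0,0,0.1],[0,0,-10,0,0,0,0.1]]]' 70; python3 -m creep '[[[0,0,-1,0,0,0,0.1],[0,0,-2,0,0,0,0.1],[0,0,-3,0,0,0,0.1],[0,0,-3.5,0,0,0,0.1],[0,0,-3.5,0,0,0,0.1]]]' 70
python3 - <<'E'
from h import *
im,d=bot.read_camera("scene"); cv2.imwrite("pics/s8.png",im); np.savez("s8.npz",im=im,d=d)
plan(.5589,-.2213,.2,88.9)
E
```

```text
t: 18.85
eef_pos: [0.5569, 0.2617, 0.1625]
tool_rot: [0.0, 0.788, 0.616, 0.0]
contact_force: [-0.1, 0.4, -2.1]
gripper_width: 0.151
t: 19.48
eef_pos: [0.5568, 0.2616, 0.1967]
tool_rot: [0.0, 0.788, 0.616, 0.0]
contact_force: [0.1, -0.2, -3.1]
gripper_width: 0.155
now t 19.52 [0.5566 0.2614 0.1962] yaw 76.08 tilt 0.01 F [ 0.  -0.3 -4.1] g 0.155 q [ 0.13  0.58 -0.94  1.69  0.51  1.13  0.37]
shift cm [-46.8   11.83  -0.37] rv [-0.     0.    -0.224] deg 12.8
```

View pics/s8.png

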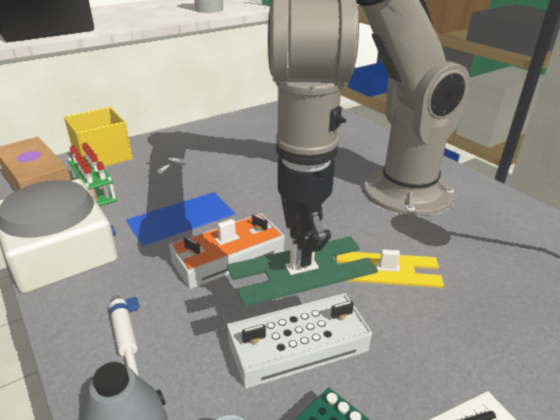

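The cover at about (300,268) is lifted level and clear, the screws stayed on the block, and the spare is untouched. I'll carry it over at this height.

```bash
python3 -m creep '[[[-1.5,0.4,0,0,0,0,0.1],[-4.5,1.1,0,0,0,-0.02,0.1],[-8,2,0,0,0,-0.04,0.1],[-11.5,2.9,0,0,0,-0.06,0.1],[-15,3.8,0,0,0,-0.08,0.1],[-18.5,4.7,0,0,0,-0.1,0.1],[-22,5.6,0,0,0,-0.12,0.1],[-25.5,6.4,0,0,0,-0.14,0.1],[-29,7.3,0,0,0,-0.16,0.1],[-32,8.1,0,0,0,-0.17,0.1]]]' 70; python3 -c "
from h import *
plan(.5589,-.2213,.2,88.9)"
```

```text
t: 20.78
eef_pos: [0.5575, -0.0716, 0.1958]
tool_rot: [-0.0, 0.733, 0.68, -0.001]
contact_force: [-0.5, 1.0, -2.8]
gripper_width: 0.15
now t 20.77 [ 0.5575 -0.0716  0.1958] yaw 85.74 tilt 0.08 F [-0.5  1.  -2.8] g 0.15 q [ 0.77  0.52 -1.    1.82  0.49  1.08  1.09]
shift cm [-14.92   1.25  -0.41] rv [-0.001  0.001 -0.055] deg 3.2
```

```bash
python3 -m creep '[[[-3,0.3,0,0,0,-0.01,0.1],[-6,0.5,0,0,0,-0.02,0.1],[-9,0.8,0,0,0,-0.03,0.1],[-11.5,1,0,0,0,-0.04,0.1],[-13.5,1.1,0,0,0,-0.05,0.1],[-14.5,1.2,0,0,0,-0.055,0.1],[-14.9,1.2,0,0,0,-0.055,0.1],[-14.9,1.2,0,0,0,-0.055,0.1],[-14.9,1.2,0,0,0,-0.055,0.1]]]' 70
python3 - <<'E'
from h import *
im,d=bot.read_camera("scene"); cv2.imwrite("pics/s9.png",im); np.savez("s9.npz",im=im,d=d)
plan(.5589,-.2213,.1,88.9)
W=cloud("scene",d);z=W[...,2]; hsv=cv2.cvtColor(im,cv2.COLOR_BGR2HSV)
m=(hsv[...,0]>60)&(hsv[...,0]<90)&(hsv[...,1]>60)&(z>.12)&(z<.25)&(W[...,1]<-.1)&(W[...,1]>-.35)&(abs(W[...,0]-.56)<.14)
print(m.sum(),np.percentile(z[m],[5,50,95]),cv2.minAreaRect(W[m][:,:2].astype(np.float32)))
m=(hsv[...,0]>100)&(hsv[...,0]<125)&(hsv[...,1]>150)
f=np.load("scene0.npz");im=f["im"];W=cloud("scene",f["d"]);hsv=cv2.cvtColor(im,cv2.COLOR_BGR2HSV)
m=(hsv[...,0]>100)&(hsv[...,0]<125)&(hsv[...,1]>150)&(abs(W[...,0]-.56)<.15)&(abs(W[...,1]+.22)<.09)&(W[...,2]<.02)
print("mat",cv2.minAreaRect(W[m][:,:2].astype(np.float32)))
E
```

```text
t: 21.9
eef_pos: [0.5596, -0.217, 0.1964]
tool_rot: [-0.0, 0.713, 0.701, 0.0]
contact_force: [-0.7, -0.1, -2.9]
gripper_width: 0.154
now t 21.95 [ 0.5596 -0.2171  0.1964] yaw 89.06 tilt 0.01 F [ 0.1 -0.3 -2.1] g 0.153 q [ 0.97  0.57 -0.97  1.73  0.52  1.12  1.39]
shift cm [-0.43 -0.06  9.64] rv [ 0.    -0.     0.003] deg 0.2
1413 [0.18109567 0.18507939 0.18660277] ((0.5606369972229004, -0.21523378789424896), (0.0928812175989151, 0.2134174406528473), 88.28620147705078)
mat ((0.5609565377235413, -0.2196352183818817), (0.122474804520607, 0.2375788688659668), 88.74688720703125)
```

View pics/s9.png

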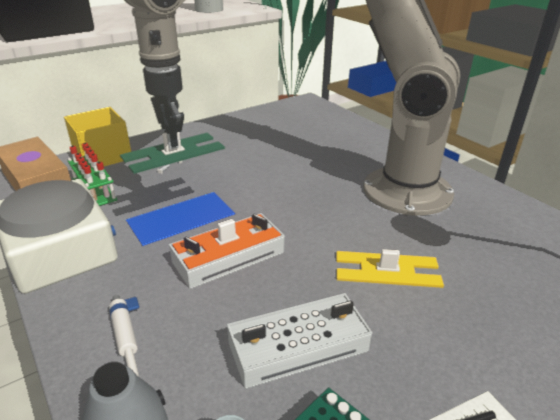

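The cover at (175,150) is level over the mat. The scene camera puts its centre at (0.561,-0.215) with top z 0.185, as expected. The two cameras agree on the mat's centre to about 2 mm. Lowering.

```bash
python3 -m creep '[[[-0.2,0,1,0,0,0,0.1],[-0.4,0,2.8,0,0,0,0.1],[-0.4,0,4.8,0,0,0,0.1],[-0.4,0,6.8,0,0,0,0.1],[-0.4,0,8.8,0,0,0,0.1],[-0.4,0,10.8,0,0,0,0.1],[-0.4,0,12.5,0,0,0,0.1],[-0.4,0,13.8,0,0,0,0.1],[-0.4,0,14.6,0,0,0,0.1],[-0.4,0,15,0,0,0,0.1]]]' 70;  python3 -m creep '[[[0,0,0.3,0,0,0,0.1],[0,0,0.6,0,0,0,0.1],[0,0,0.9,0,0,0,0.1],[0,0,1.2,0,0,0,0.1],[0,0,1.5,0,0,0,0.1],[0,0,1.7,0,0,0,0.1],[0,0,1.9,0,0,0,0.1],[0,0,1.9,0,0,0,0.1]]]' 70;python3 - <<'E'
from h import *
plan(.559,-.2213,.0207,88.9)
im,d=bot.read_camera("scene"); cv2.imwrite("pics/s10.png",im)
E
```

```text
t: 23.2
eef_pos: [0.5595, -0.2221, 0.0461]
tool_rot: [0.0, 0.713, 0.701, 0.0]
contact_force: [0.9, -0.3, -2.7]
gripper_width: 0.151
t: 24.2
eef_pos: [0.5593, -0.222, 0.0272]
tool_rot: [-0.0, 0.713, 0.701, -0.0]
contact_force: [0.5, -0.7, -2.3]
gripper_width: 0.151
now t 24.2 [ 0.5593 -0.222   0.0272] yaw 88.98 tilt 0.01 F [ 0.5 -0.7 -2.3] g 0.151 q [ 0.86  0.77 -0.82  1.83  0.73  0.87  1.24]
shift cm [ 0.07 -0.03  0.65] rv [-0.    -0.     0.001] deg 0.1
```

View pics/s10.png

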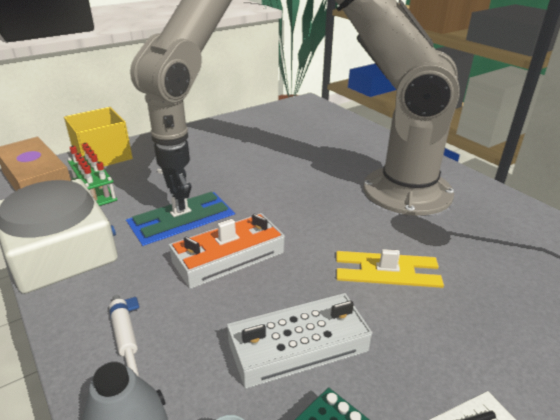

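The cover is centred over the mat at about (182,215), roughly 6 mm above it. I'll ease it down to contact.

```bash
python3 -m creep '[[[0,0,0.15,0,0,0,0.1],[0,0,0.3,0,0,0,0.1],[0,0,0.45,0,0,0,0.1],[0,0,0.55,0,0,0,0.1],[0,0,0.62,0,0,0,0.1],[0,0,0.65,0,0,0,0.1],[0,0,0.65,0,0,0,0.1]]]' 70;python3 - <<'E'
from h import *
plan(.559,-.2213,.0207,88.9)
E
```

```text
t: 25.12
eef_pos: [0.5595, -0.2221, 0.0208]
tool_rot: [0.0, 0.713, 0.701, 0.0]
contact_force: [0.1, -0.0, -3.7]
gripper_width: 0.151
now t 25.12 [ 0.5595 -0.2221  0.0208] yaw 88.98 tilt 0.01 F [ 0.1 -0.  -3.7] g 0.151 q [ 0.86  0.78 -0.81  1.84  0.74  0.86  1.23]
shift cm [ 0.07 -0.05  0.01] rv [0.    0.    0.001] deg 0.1
```

There's no contact yet, so I'll go down in half-millimetre steps and watch the force.

```bash
python3 -m creep '[[[0,0,0.05,0,0,0,0.1],[0,0,0.1,0,0,0,0.1],[0,0,0.1,0,0,0,0.1]]]' 70; python3 -m creep '[[[0,0,0.05,0,0,0,0.1],[0,0,0.1,0,0,0,0.1],[0,0,0.1,0,0,0,0.1]]]' 70
```

```text
t: 25.5
eef_pos: [0.5595, -0.2221, 0.0207]
tool_rot: [0.0, 0.713, 0.701, -0.0]
contact_force: [-3.4, 0.1, 6.1]
gripper_width: 0.151
t: 25.88
eef_pos: [0.5594, -0.2221, 0.0206]
tool_rot: [0.0, 0.713, 0.701, -0.001]
contact_force: [-7.7, 0.1, 15.6]
gripper_width: 0.15
```

Contact is made (15.6 N). I'll back off the command and open gently.

```bash
python3 -m creep '[[[0,0,-0.1,0,0,0,0.1],[0,0,-0.15,0,0,0,0.12],[0,0,-0.15,0,0,0,0.18],[0,0,-0.15,0,0,0,0.25],[0,0,-0.15,0,0,0,0.35],[0,0,-0.15,0,0,0,0.45],[0,0,-0.15,0,0,0,0.5],[0,0,-0.15,0,0,0,0.5]]]' 20
python3 - <<'E'
from h import *
plan(.559,-.2213,.0207,88.9)
im,d=bot.read_camera("scene"); cv2.imwrite("pics/s11.png",cv2.resize(im[100:280,60:320],None,fx=3,fy=3))
E
```

```text
t: 26.88
eef_pos: [0.5594, -0.2221, 0.0203]
tool_rot: [0.0, 0.713, 0.701, 0.0]
contact_force: [0.3, 0.0, -0.3]
gripper_width: 0.502
now t 26.88 [ 0.5594 -0.2221  0.0203] yaw 88.98 tilt 0.0 F [ 0.3  0.  -0.3] g 0.502 q [ 0.86  0.78 -0.81  1.84  0.74  0.86  1.23]
shift cm [ 0.07 -0.04 -0.04] rv [ 0.    -0.     0.001] deg 0.1
```

View pics/s11.png

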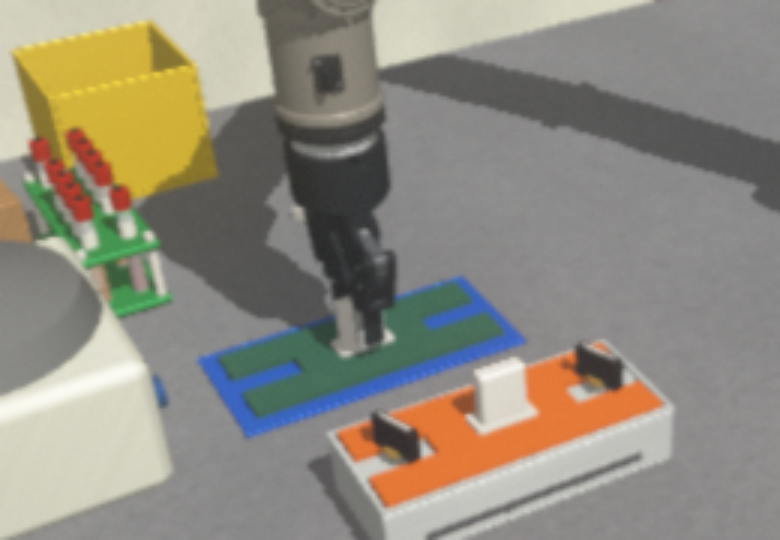

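The cover lies flat on the mat at about (360,345) and the fingers are open. I'll rise straight up and check.

```bash
python3 -m creep '[[[0,0,-1,0,0,0,0.5],[0,0,-2.5,0,0,0,0.5],[0,0,-4.5,0,0,0,0.5],[0,0,-7,0,0,0,0.5],[0,0,-10,0,0,0,0.5],[0,0,-13,0,0,0,0.5],[0,0,-16,0,0,0,0.5],[0,0,-18.5,0,0,0,0.5],[0,0,-20,0,0,0,0.5],[0,0,-20,0,0,0,0.5]]]' 20
python3 - <<'E'
from h import *
plan(.25,-.60,.25,-70)
im,d=bot.read_camera("scene"); cv2.imwrite("pics/s12.png",im)
W=cloud("scene",d);z=W[...,2]; hsv=cv2.cvtColor(im,cv2.COLOR_BGR2HSV)
near=(abs(W[...,0]-.56)<.14)&(abs(W[...,1]+.22)<.08)
m=near&(hsv[...,0]>60)&(hsv[...,0]<95)&(hsv[...,1]>60)&(z<.03)
print("cover",m.sum(),np.percentile(z[m],[5,50,95]).round(4),cv2.minAreaRect(W[m][:,:2].astype(np.float32)))
m=near&(z>.045)&(z<.07); print("handle",m.sum(),np.percentile(z[m],[50,98]).round(4),cv2.minAreaRect(W[m][:,:2].astype(np.float32)))
b=(abs(W[...,0]-.5557)<.14)&(abs(W[...,1]-.262)<.09)
for n,mm in(("far",b&(z>.068)&(z<.085)&(W[...,0]>.59)),("near",b&(z>.068)&(z<.085)&(W[...,0]<.53))):
    print(n,mm.sum(),cv2.minAreaRect(W[mm][:,:2].astype(np.float32)))
E
```

```text
t: 28.18
eef_pos: [0.56, -0.2221, 0.2218]
tool_rot: [0.001, 0.713, 0.701, 0.0]
contact_force: [0.5, -0.8, -0.5]
gripper_width: 0.499
now t 28.18 [ 0.56   -0.2221  0.2218] yaw 88.97 tilt 0.14 F [ 0.5 -0.8 -0.5] g 0.499 q [ 0.99  0.55 -0.99  1.7   0.5   1.16  1.41]
shift cm [-38.34 -30.31  -2.84] rv [ 2.000e-03 -3.000e-03  2.775e+00] deg 159.0
cover 1369 [0.006  0.0094 0.0116] ((0.5603856444358826, -0.2209179848432541), (0.0929136574268341, 0.21248462796211243), 88.79653930664062)
handle 83 [0.0522 0.0555] ((0.5607031583786011, -0.22142089903354645), (0.03583763167262077, 0.015171133913099766), 0.45518654584884644)
far 202 ((0.6353290677070618, 0.2425062209367752), (0.011353771202266216, 0.040293384343385696), 77.10467529296875)
near 171 ((0.48134902119636536, 0.2814430296421051), (0.011566150933504105, 0.039792999625205994), 78.0529556274414)
```

View pics/s12.png

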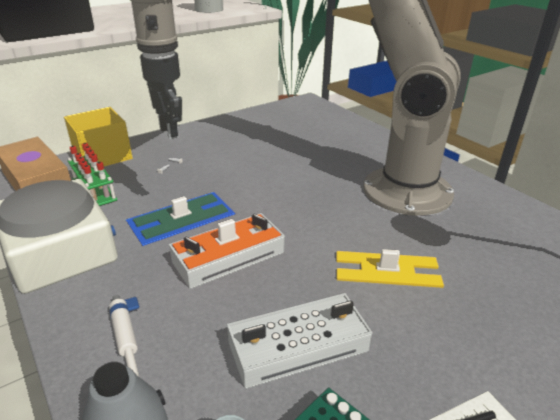

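The cover lies flat in the middle of the mat at (181,215), with its handle up. Both bars at (253,333) and (342,310) lie along the block, and the gripper is well clear at (168,110). Handing in.

```bash
python3 -c "
from station import bot
print(bot.hand_in())"
```

```text
the job is handed in; nothing more can be done
None
```

The job is done and handed in at about 28 s, well inside the 72 s limit. The hand-in returns no verdict.

**What I did**
- I turned both thumbscrews anticlockwise to the stop. The resisting torque rose to 0.49 N m on the far screw and 0.60 N m on the near one.
- I gripped the white handle and lifted the cover straight off. I carried it over the spare at about 180 mm above the table and lowered it until it touched the mat (last reading 15.6 N).
- I then eased off, opened the fingers and rose clear.

**Last checks (scene camera)**
- **Cover position:** the centre is at (0.560, -0.221), within about 2 mm of the mat's centre by either camera's measurement. Its length is parallel to the mat's to within 0.1°.
- **Cover height:** the plate top is about 9.4 mm above the table against 10 mm expected, so it lies flat with the handle up.
- **Screws:** both bars lie within about 2.5° of the block's axis.
- **Gripper and spare:** the gripper is empty, touching nothing, about 0.2 m above the mat. The orange-covered block and the yellow look-alike were not touched.

**Disagreements**
- The two cameras differed by about 2 mm in x, within the stated calibration error.
- The wrist showed about 5 N upward whenever the gripper closed on a part, without consequence.

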